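# Fit the red clamping cam on the print-block jig

## Task

Fit the red cam onto the upright steel shaft of the plywood block-clamping jig: turn it so that the flat in its D-shaped bore matches the flat of the shaft, which is when its nose points along the jig's yellow mark, then lower it over the shaft, keeping hold of it until it is on, and let it go so that it sits fully home, flat on the dark collar. Do not shift the blue cam, which has a round bore and does not fit, and do not tip over the blue ink bottle.

Things in the scene. Friction and masses are not known exactly. Their poses are not given: they have to be found in the camera images.
- red_cam_center (a point): Red plastic cam, 0.18 kg, upright. Hub: octagonal block 48 (x) x 46 (y) x 48 mm tall; pinch its side faces 46 mm apart along y. Through D-bore: radius 16.5, flat 7.5 mm from the axis on the +x side, chamfered below. Low nose (18 mm tall, white line on top) runs along +x to 54 mm from the axis. Point: on the bore axis, half-way up (24 mm above the underside); x along nose, z up.
- blue_cam_center (a point): Blue plastic cam, same outside shape and size as the red one, but with a small round bore of 18 mm. Not to be used or shifted. The point is on its axis, 24 mm above its underside; x along its nose, z up.
- seat (a point): Top of the dark collar (52 mm wide) at the foot of the fixed D-shaft, 26 mm above table; z up the shaft, x to the flat and along the yellow mark. Shaft: radius 14, flat 5 mm off axis, straight for 28 mm, then tapers to radius 6 at 50 mm. Cam at home: nose along +x (20 deg play), centre 24 mm above. Board 20 mm thick, 65 mm to +x, 80 to each side; print block, top 16 mm up, from 48 to 150 mm at -x.
- ink_bottle: Blue plastic ink bottle with a black cap, 60 mm across and 170 mm tall, standing upright beyond the cams. Origin at the centre of its underside, z up. Not to be tipped over.
Not all that is in view belongs to the job. Of the things like the part that bears red_cam_center, leave any that is green or orange; of the rest the smaller one is meant.

How it is judged:
On the way:
1. the red cam, still held, is brought down to the shaft: its axis within 20 mm and its underside no more than about 55 mm above the collar, not dropped from higher (contact force between the fingers and red_cam above 0.5 N and horizontal distance between red_cam_center and seat below 0.02 m and z of red_cam_center in the frame of seat below 0.08 m), for 0.05 s.
At the end, for the whole second after the job is handed in: The red cam sits on the shaft, let go and at rest: its underside within 6 mm of the collar, its axis within 10 mm of the shaft's, its nose within about 25 degrees of the yellow mark, upright within about 8 degrees (horizontal distance between red_cam_center and seat below 0.01 m and z of red_cam_center in the frame of seat below 0.03 m and angle between the x axis of red_cam_center and the x axis of seat, either way round below 0.45 rad and angle between red_cam_center's own z axis and vertical below 0.15 rad and linear speed of red_cam below 0.03 m/s); the robot touches nothing.
It fails at once if the blue cam is shifted more than 40 mm (distance of blue_cam_center from where it was at the start of the episode above 0.04 m).
It fails at once if the blue ink bottle is tipped over (angle between ink_bottle's own z axis and vertical above 0.6 rad).
It also fails if it takes over 42 s, if anything falls off the work surface, if the arm or the gripper's body presses on something with over 40 N, if the wrist force passes 120 N, or if a joint passes its speed limit or range.

## Robot

A 7-joint arm with a two-finger parallel gripper is mounted at the origin on the work surface. World frame = base frame: x ahead of the robot, y to its left, z up, the work surface at z = 0. Lengths are in m, angles in rad, forces in N, time in s.
With the tool pointing down it reaches from about 0.425 to 0.925 m from the base axis. Payload 6.8 kg.
Tool frame: the origin (TCP) lies at the very end of the fingers, on their centre line; the grasp point (between the pads) lies 19 mm behind it; z points along the fingers, y is the line along which they close (so a half turn about z gives the same grasp; the last joint's range is limited). The gripper opens to 85 mm and grips with 20 to 120 N. Pads are 22 mm wide; open, the fingers measure 114 mm over their backs; the gripper's body (76 mm by 85 mm) begins 54 mm behind the grasp point. The pads swing forward as they close: fully open they stand 13 mm farther back than shut.
Start: joints at [-1.453, 0.477, 0.022, 1.555, -0.011, 1.109, -0.083], TCP at [0.151, 0.658, 0.231] pointing down, gripper open.
Joint ranges: [-2.96, 2.96], [-0.34, 2.1], [-1.41, 1.46], [0.24, 2.44], [-1.37, 4.51], [0.17, 1.92], [-2.96, 2.96]. Speed limits (rad/s): [2.39, 2.39, 3.14, 3.14, 3.14, 3.14, 3.14].

## Interface

Orientations are given as a unit quaternion [w, x, y, z].
In Python, from station import bot gives the robot as it stands.
- The arm moves only by the tool jog_arm, never from a script. Its argument "motion" is a list of rows, each a list of 7 numbers: the turn, a rotation vector about the tool's x, y, z in rad, then the shift along the tool's x, y, z in mm, then the finger opening in mm, from 0 to 85.4. A call has 1 to 10 rows; each row is the pose to reach, as a shift and turn from the pose commanded when the call began, along the tool's axes at that moment; what a row does not reach only later rows make up. A row lasts 1/8 s, in which the tool goes at most 62.5 mm and 10.7 degrees, less where a joint would pass 70% of its speed; a pose out of reach is approached as far as the arm can. A call with a gripper value outside its range is refused whole. The fingers move at their own pace and stop on an object; "grip_force" is the grip in N (left out, the last holds). Time passes only in rows, so rows that repeat a pose let the fingers close. It gives the time, the measured TCP pose, the force, the opening and the grip force at its end, in the units of the state.
- bot.get_obs(): the state, without advancing time (a new reading comes with each control period).
- bot.read_camera(name): name is "side" or "top"; returns a dict with "pixels" (420x560x3 uint8, red, green, blue), "camera_matrix" (3x3 intrinsics, pixels), "distortion" ([k1, k2, p1, p2, k3] as OpenCV has them; the pictures are not rectified), "T" (4x4, takes a point from camera to world coordinates). Camera axes: x right, y down, z forward; pixel columns grow to the right and rows downward; lengths in m; the calibration is good to about 2 mm. A picture is of the moment at which its call begins. There is no depth.
- bot.hand_in(): hands the job in; it is judged then, once.
Trained networks look in a picture, given as the dict that the camera call returned (one of the last four; its "shot" number tells which), for a name from the list of things; names that differ only in an ending like _2 or _b are one class to them, and where a whole thing is asked for, a point or a joint stands for the part that bears it (a point fixed in the world has none). Each returns a list of dicts, best first, with "score" (0 to 1); they miss things now and then, are a little off and sometimes report something else, mostly with a low value. They report only what shows in the picture. A call takes as long as a camera call. They do not tell look-alikes from the thing itself.
- bot.spot_in(thing, picture): "xy" ([column, row] in pixels, amid what is visible of it).
- bot.tip_of(thing, picture): "xy" ([column, row] in pixels: a listed point, or the origin of a listed thing).
The state is a dict: "t": time; "q": joint angles; "joint_vel": joint speeds; "joint_torque": joint torques, N m; "eef_pos": TCP position; "tool_rot": TCP orientation; "contact_force": force on the tool from outside, world axes, zero at the start; "torque": the same for the moment, N m; "gripper_width": opening from 0.0 (shut) to 1.0 (fully open); "grasp_force": force on a finger pad.
Only numpy, scipy, OpenCV 4.12 (cv2) and the standard library are available. Lean on these libraries where they do the work, as an engineer would, in place of code of your own. Each camera call takes 0.05 s, during which the arm holds its last target. There are 200 camera calls.

## Working session

There is one attempt and no reset: what is moved stays moved. The work goes in short steps, Python scripts to look and compute and a tool call to move; the robot and the scene stay as the last step left them, time stands still between calls to the robot, and variables do not carry over. Pictures are saved under pics/ and viewed, at most 10 in all, crops included, and the job is handed in when it is done.

Besides the shell and the picture viewer there is one more tool, called as name([rows], argument=value, ...), one row to a line, values as JSON. jog_arm: Moves the arm, as the interface text tells. Its arguments: {"type":"object","properties":{"motion":{"type":"array"},"grip_force":{"type":"number"}},"required":["motion"]}

```bash
mkdir -p pics; cat > h.py <<'E'
import cv2,numpy as np
from station import bot
def ray(p,xy):
    u=cv2.undistortPoints(np.array([[xy]],float),p["camera_matrix"],np.array(p["distortion"],float))[0,0]
    T=np.array(p["T"]);d=T[:3,:3]@np.array([u[0],u[1],1]);return T[:3,3],d/np.linalg.norm(d)
def onz(p,xy,z):
    o,d=ray(p,xy);return o+d*(z-o[2])/d[2]
def tri(a,xa,b,xb):
    o1,d1=ray(a,xa);o2,d2=ray(b,xb)
    s=np.linalg.lstsq(np.c_[d1,-d2],o2-o1,rcond=None)[0]
    A,B=o1+s[0]*d1,o2+s[1]*d2
    return (A+B)/2,np.linalg.norm(A-B)
def save(p,n):cv2.imwrite(n,p["pixels"][:,:,::-1])
def proj(p,X):
    T=np.linalg.inv(np.array(p["T"]));return cv2.projectPoints(np.array(X,float).reshape(-1,3),cv2.Rodrigues(T[:3,:3])[0],T[:3,3],p["camera_matrix"],np.array(p["distortion"],float))[0][:,0]
E
python3 - <<'E'
from h import *
np.set_printoptions(precision=3,suppress=True)
P={n:bot.read_camera(n) for n in("side","top")}
for n,p in P.items():
    save(p,f"pics/{n}0.png");print(n,np.array(p["T"])[:3])
    for t in("red_cam_center","blue_cam_center","seat","ink_bottle"):
        print(t,[(np.round(d["xy"]),round(d["score"],2),onz(p,d["xy"],.026 if t=="seat" else 0 if t[0]=="i" else .024)) for d in bot.tip_of(t,p)])
print(bot.get_obs()["tool_rot"])
E
```

```text
side [[-0.985 -0.107  0.136  0.455]
 [-0.173  0.605 -0.777  0.602]
 [ 0.001 -0.789 -0.615  0.586]]
red_cam_center [(array([323., 207.]), 0.94, array([ 0.493, -0.111,  0.024])), (array([401., 280.]), 0.94, array([0.347, 0.061, 0.024])), (array([271., 165.]), 0.76, array([ 0.622, -0.242,  0.024])), (array([253., 200.]), 0.57, array([ 0.634, -0.11 ,  0.024]))]
blue_cam_center [(array([323., 153.]), 0.89, array([ 0.514, -0.311,  0.024]))]
seat [(array([266., 312.]), 0.65, array([0.554, 0.163, 0.026])), (array([214., 183.]), 0.49, array([ 0.727, -0.15 ,  0.026]))]
ink_bottle [(array([212., 183.]), 0.6, array([ 0.744, -0.183,  0.   ]))]
top [[ 0.008 -0.982  0.191  0.413]
 [-1.    -0.005  0.016 -0.079]
 [-0.014 -0.191 -0.982  0.825]]
red_cam_center [(array([347., 188.]), 0.89, array([ 0.615, -0.218,  0.024])), (array([287., 177.]), 0.88, array([ 0.639, -0.09 ,  0.024])), (array([290., 248.]), 0.57, array([ 0.488, -0.097,  0.024]))]
blue_cam_center [(array([394., 234.]), 0.87, array([ 0.517, -0.312,  0.024]))]
seat [(array([161., 214.]), 0.91, array([0.558, 0.174, 0.026]))]
ink_bottle [(array([326., 137.]), 0.94, array([ 0.739, -0.178,  0.   ]))]
[-0.     0.113  0.994 -0.   ]
```

View pics/top0.png

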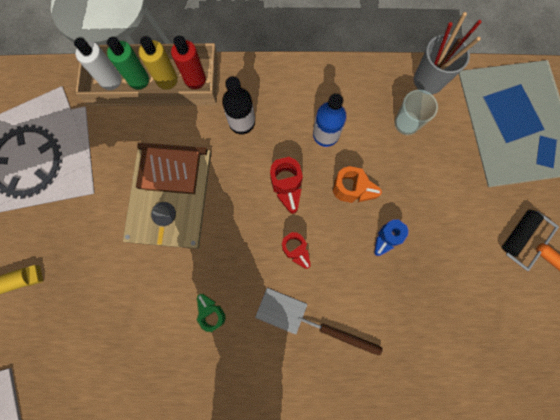

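View pics/side0.png

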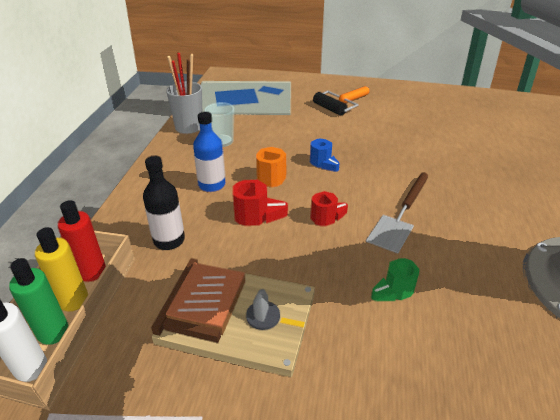

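The top view shows the small red cam at about (294,246), its nose pointing to (308,266). The large red one at (287,177) is the look-alike. The shaft is at (163,213), with the yellow mark running down to about (160,240). In the side view the small cam is at (323,208) and the shaft at (263,310). I'll look at enlarged crops next.

```bash
cat > m.py <<'E'
from h import *
np.set_printoptions(precision=4,suppress=True)
P={n:bot.read_camera(n) for n in("side","top")}
def crop(p,c,r=32,s=8):
    x,y=c;return cv2.resize(np.ascontiguousarray(p["pixels"][y-r:y+r,x-r:x+r,::-1]),None,fx=400/(2*r),fy=400/(2*r),interpolation=cv2.INTER_CUBIC)
if __name__=="__main__":
    a=np.vstack([np.hstack([crop(P["top"],(298,252)),crop(P["top"],(163,222))]),np.hstack([crop(P["side"],(328,208)),crop(P["side"],(275,308))])])
    cv2.imwrite("pics/crops.png",cv2.resize(a,(600,600),interpolation=cv2.INTER_AREA))
    g={}
    for n,p in P.items():
        for t in("red_cam_center","seat","ink_bottle"):
            for d in bot.tip_of(t,p): print(n,t,np.round(d["xy"],1),round(d["score"],2))
        hsv=cv2.cvtColor(p["pixels"],cv2.COLOR_RGB2HSV);h,s,v=hsv[...,0].astype(int),hsv[...,1],hsv[...,2]
        cx={"side":(328,208),"top":(298,252)}[n];m=np.zeros(h.shape,bool);m[cx[1]-25:cx[1]+25,cx[0]-30:cx[0]+25]=1
        if n=="top": m[:232]=0
        red=((h<6)|(h>172))&(s>150)&(v>70)&m
        wh=(s<110)&(v>140)&m
        for k,mm in(("red",red),("white",wh)):
            pts=np.argwhere(mm)[:,::-1];print(n,k,len(pts),pts.min(0),pts.max(0),pts.mean(0))
        ye=(h>20)&(h<30)&(s>190)&(v>120);y0=np.zeros(h.shape,bool)
        c={"side":(285,320),"top":(163,235)}[n];y0[c[1]-20:c[1]+20,c[0]-25:c[0]+30]=1
        pts=np.argwhere(ye&y0)[:,::-1];print(n,"yel",len(pts))
        if len(pts):
            W=np.array([onz(p,q,.02)[:2] for q in pts.astype(float)]);mu=W.mean(0);d=np.linalg.svd(W-mu)[2][0];print(mu,np.degrees(np.arctan2(d[1],d[0])),W.min(0),W.max(0))
        pts=np.argwhere(wh)[:,::-1]
        W=np.array([onz(p,q,.018)[:2] for q in pts.astype(float)])
        if len(W)>3: mu=W.mean(0);d=np.linalg.svd(W-mu)[2][0];print("wh",mu,np.degrees(np.arctan2(d[1],d[0])))
E
python3 m.py
```

```text
side red_cam_center [249.8 202.6] 0.91
side red_cam_center [319.3 210.2] 0.75
side red_cam_center [400.3 282.5] 0.7
side red_cam_center [273.9 164. ] 0.56
side seat [262.9 313. ] 0.84
side ink_bottle [212.9 180.6] 0.78
side red 905 [311 191] [347 225] [326.0541 208.5812]
side white 21 [337 203] [345 207] [340.7619 205.0476]
side yel 109
[0.5112 0.1704] 175.07780428308683 [0.4945 0.1651] [0.5284 0.1758]
wh [ 0.4597 -0.1314] 40.51040160990271
top red_cam_center [291.9 248.9] 0.89
top red_cam_center [285.6 178.4] 0.71
top red_cam_center [208.3 316.5] 0.63
top red_cam_center [349.1 186.8] 0.62
top seat [164.7 210.7] 0.6
top ink_bottle [326.2 133.5] 0.83
top red 487 [282 232] [309 268] [296.2485 248.8563]
top white 38 [300 255] [308 266] [303.8421 260.6579]
top yel 33
[0.5134 0.1738] 174.69653599823974 [0.4986 0.1708] [0.5281 0.1779]
wh [ 0.4625 -0.1261] -145.10651577957842
```

View pics/crops.png

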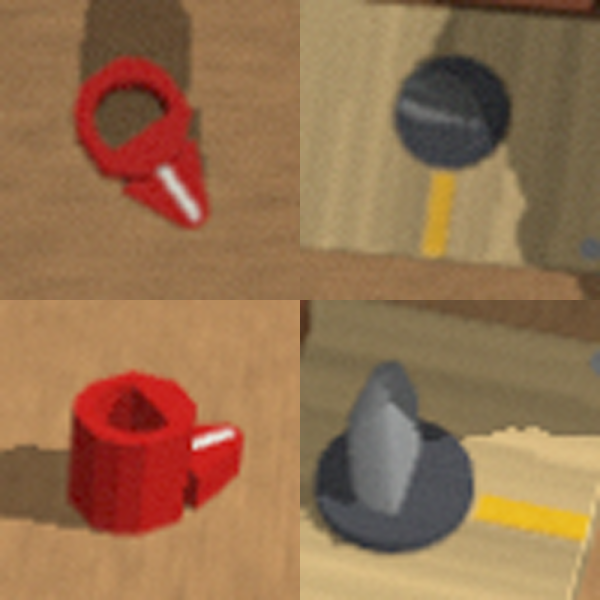

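The crops show the cam's hub top rim centred near top (294,245) and side (324,199). The collar is centred near top (163,213) and side (263,314). I'll triangulate these.

```bash
python3 - <<'E'
from m import *
s,t=P["side"],P["top"]
print("hubtop",tri(s,(323.9,198.5),t,(293.9,244.9)),onz(s,(323.9,198.5),.048),onz(t,(293.9,244.9),.048))
print("collar",tri(s,(262.8,314.1),t,(162.9,213.2)),onz(s,(262.8,314.1),.026),onz(t,(162.9,213.2),.026))
print("white",tri(s,(340.8,205),t,(303.8,260.7)))
# far/near ends of the white line, top
for p in((300.5,256),(308.2,266.2)):print(onz(t,p,.018))
o=bot.get_obs();print(o["eef_pos"],o["tool_rot"],o["t"],o["q"])
E
```

```text
hubtop (array([ 0.4922, -0.1047,  0.05  ]), np.float64(0.0013276170597862538)) [ 0.493  -0.1075  0.048 ] [ 0.4918 -0.1047  0.048 ]
collar (array([0.5576, 0.169 , 0.027 ]), np.float64(0.0015814134656819963)) [0.557  0.1683 0.026 ] [0.5586 0.1694 0.026 ]
white (array([ 0.4609, -0.1257,  0.0227]), np.float64(0.0024650695175852436))
[ 0.472  -0.1193  0.018 ]
[ 0.4512 -0.135   0.018 ]
[0.1512 0.6579 0.2313] [0.     0.1127 0.9936 0.    ] 1.0 [-1.4531  0.477   0.0224  1.5554 -0.0115  1.1093 -0.0831]
```

```bash
cat > rel.py <<'E'
import sys;from h import *
def rel(*ts):
    o=bot.get_obs();w,x,y,z=o["tool_rot"]
    from scipy.spatial.transform import Rotation as R
    r=R.from_quat([x,y,z,w]);M=r.as_matrix();print("pos",np.round(o["eef_pos"],4),"yang",np.degrees(np.arctan2(M[1,1],M[0,1])).round(2),"t",o["t"],"w",o["gripper_width"],"F",np.round(o["contact_force"],1),o["grasp_force"],"q",np.round(o["q"],2))
    for t in ts:
        a=np.radians(t[3]);Y=np.array([np.cos(a),np.sin(a),0]);Z=np.array([0,0,-1.]);N=np.c_[np.cross(Y,Z),Y,Z]
        print("turn",R.from_matrix(M.T@N).as_rotvec().round(3),"mm",(1000*M.T@(np.array(t[:3])-o["eef_pos"])).round(1))
E
python3 -c "
from rel import *
rel((.45,.25,.231,11),(.4922,-.105,.12,-55))"
```

```text
pos [0.1512 0.6579 0.2313] yang 77.06 t 1.0 w 0.9967917122285569 F [ 0.3  0.3 -0.1] 0.0 q [-1.45  0.48  0.02  1.56 -0.01  1.11 -0.08]
turn [ 0.    -0.     1.153] mm [-3.826e+02 -3.306e+02  3.000e-01]
turn [ 0.    -0.     2.305] mm [-503.2 -667.1  111.3]
```

jog_arm([
  [0, 0, 0.12, -40, -34, 0, 85],
  [0, 0, 0.24, -80, -69, 0, 85],
  [0, 0, 0.36, -120, -103, 0, 85],
  [0, 0, 0.48, -160, -138, 0, 85],
  [0, 0, 0.6, -200, -172, 0, 85],
  [0, 0, 0.72, -240, -207, 0, 85],
  [0, 0, 0.84, -280, -242, 0, 85],
  [0, 0, 0.96, -320, -276, 0, 85],
  [0, 0, 1.08, -360, -311, 0, 85],
  [0, 0, 1.153, -383, -331, 0, 85],
], grip_force=40)

```text
t: 2.25
eef_pos: [0.4517, 0.2471, 0.2316]
tool_rot: [0.0, 0.638, 0.77, 0.0]
contact_force: [0.7, -0.1, -0.8]
gripper_width: 0.998
grasp_force: 0.0
```

```bash
python3 -c "
from rel import *
rel((.4922,-.105,.12,-55))"
```

```text
pos [0.4517 0.2471 0.2316] yang 10.67 t 2.25 w 0.9976511647663124 F [ 0.7 -0.1 -0.8] 0.0 q [-0.99  0.22  0.43  1.96 -0.11  0.99 -0.32]
turn [ 1.000e-03 -0.000e+00  1.146e+00] mm [-353.6  -25.5  111.6]
```

jog_arm([
  [0, 0, 0.12, -36, -3, 0, 85],
  [0, 0, 0.24, -72, -5, 0, 85],
  [0, 0, 0.36, -108, -8, 0, 85],
  [0, 0, 0.48, -144, -10, 0, 85],
  [0, 0, 0.6, -180, -13, 0, 85],
  [0, 0, 0.72, -216, -16, 15, 85],
  [0, 0, 0.84, -252, -18, 30, 85],
  [0, 0, 0.96, -290, -21, 50, 85],
  [0, 0, 1.08, -330, -24, 70, 85],
  [0, 0, 1.15, -356, -26, 90, 85],
])

```text
t: 3.5
eef_pos: [0.4933, -0.1059, 0.1407]
tool_rot: [0.0, 0.954, 0.3, 0.0]
contact_force: [0.6, 0.5, 0.5]
gripper_width: 0.997
grasp_force: 0.0
```

```bash
cat > look.py <<'E'
from m import *
E
python3 - <<'E'
from rel import *
rel((.4922,-.105,.08,-55),(.4922,-.105,.012,-55))
from m import *
a=np.hstack([crop(P["top"],(298,245),45),crop(P["side"],(328,195),45)])
cv2.imwrite("pics/c2.png",a)
E
```

```text
pos [ 0.4933 -0.1059  0.1407] yang -55.05 t 3.5 w 0.9966021760467275 F [0.6 0.5 0.5] 0.0 q [-0.5   0.39  0.73  2.08 -0.36  0.8  -0.51]
turn [ 0.001 -0.    -0.001] mm [-0.4 -1.4 60.7]
turn [ 0.001 -0.    -0.001] mm [ -0.4  -1.4 128.7]
```

View pics/c2.png

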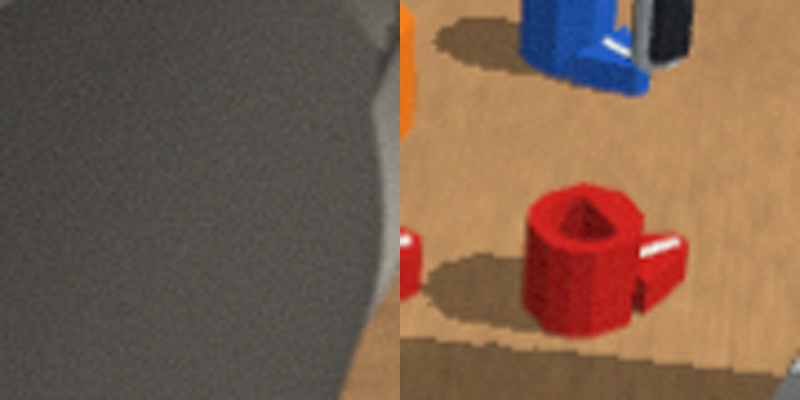

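The hand hides the cam from the top camera. In the side view the cam is unmoved and the fingers are clear above it.

jog_arm([
  [0, 0, 0, 0, -1, 40, 85],
  [0, 0, 0, 0, -1, 80, 85],
  [0, 0, 0, 0, -1, 110, 85],
  [0, 0, 0, 0, -1, 130, 85],
  [0, 0, 0, 0, -1, 130, 85],
  [0, 0, 0, 0, -1, 130, 40],
  [0, 0, 0, 0, -1, 130, 40],
  [0, 0, 0, 0, -1, 130, 40],
  [0, 0, 0, 0, -1, 130, 40],
  [0, 0, 0, 0, -1, 130, 40],
], grip_force=40)

```text
t: 4.85
eef_pos: [0.4931, -0.1039, 0.0124]
tool_rot: [0.0, 0.953, 0.302, 0.001]
contact_force: [-0.9, 0.9, 7.7]
gripper_width: 0.53
grasp_force: 41.0
```

```bash
python3 -c "
from rel import *
rel()
save(bot.read_camera('side'),'pics/s3.png')"
```

```text
pos [ 0.4931 -0.1039  0.0124] yang -54.87 t 4.85 w 0.5300812641448349 F [-0.9  0.9  7.7] 40.954836315941066 q [-0.33  0.6   0.53  2.14 -0.58  0.54 -0.33]
```

View pics/s3.png

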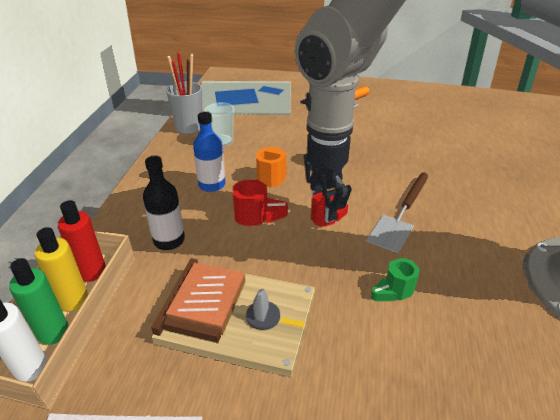

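The small red cam is held between the fingers: the opening reads 45 mm and the grip 41 N. Next I lift it.

```bash
python3 -c "
from rel import *
rel((.4931,-.1039,.16,-55),(.52,.03,.17,-75),(.559,.169,.14,-95))"
```

```text
pos [ 0.4931 -0.1039  0.0124] yang -54.87 t 4.9 w 0.5368481483301004 F [-1.   0.8  8. ] 40.95661377577926 q [-0.33  0.6   0.53  2.14 -0.58  0.54 -0.33]
turn [ 0.001 -0.002  0.002] mm [ 3.000e-01  1.000e-01 -1.476e+02]
turn [ 0.    -0.002  0.351] mm [  99.3  -93.9 -157.5]
turn [-0.    -0.002  0.7  ] mm [ 211.1 -185.2 -127.3]
```

jog_arm([
  [0, 0, 0, 0, 0, -20, 40],
  [0, 0, 0, 0, 0, -60, 40],
  [0, 0, 0, 0, 0, -105, 40],
  [0, 0, 0, 0, 0, -140, 40],
  [0, 0, 0.1, 30, -27, -155, 40],
  [0, 0, 0.22, 66, -60, -157, 40],
  [0, 0, 0.35, 105, -95, -157, 40],
  [0, 0, 0.48, 145, -128, -150, 40],
  [0, 0, 0.6, 181, -160, -140, 40],
  [0, 0, 0.7, 211, -185, -127, 40],
])

```text
t: 6.15
eef_pos: [0.5584, 0.1713, 0.1382]
tool_rot: [-0.0, 0.999, -0.044, 0.0]
contact_force: [-0.3, -0.4, -0.6]
gripper_width: 0.532
grasp_force: 41.6
```

```bash
python3 - <<'E'
from rel import *
rel((.559,.169,.14,-95))
from m import *
s,t=P["side"],P["top"]
print(proj(s,[.5576,.169,.15]),proj(t,[.5576,.169,.15]))
a=np.hstack([crop(t,(150,225),60),crop(s,(275,255),75)])
cv2.imwrite("pics/c4.png",a)
E
```

```text
pos [0.5584 0.1713 0.1382] yang -95.09 t 6.15 w 0.5316750039928246 F [-0.3 -0.4 -0.6] 41.580353148747236 q [-1.03  0.58  0.86  1.9  -0.55  0.91 -1.56]
turn [-0.001 -0.    -0.002] mm [ 0.9  2.3 -1.8]
[[260.1252 256.0035]] [[142.5438 201.1901]]
```

View pics/c4.png

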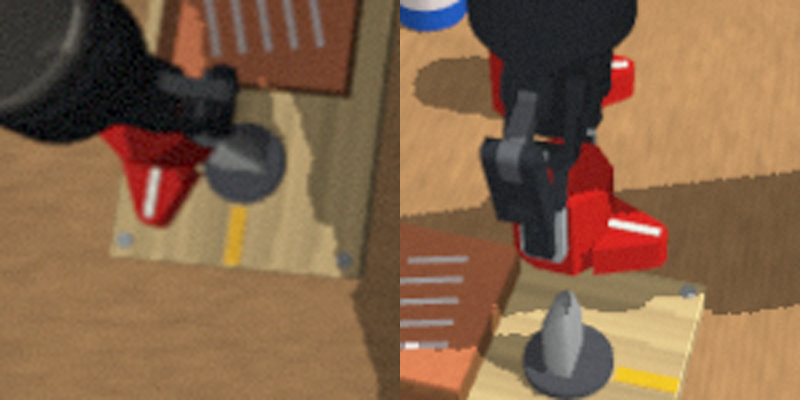

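The cam hangs over the jig. Its white line runs about parallel to the yellow mark, with its centre at top (135.6,222.9) and side (287.4,265.5).

```bash
python3 - <<'E'
from m import *
from rel import *
s,t=P["side"],P["top"]
X,e=tri(s,(287.2,265.2),t,(135.3,222.6));print("white",X,e)
for b in((135.4,214.8),(134.4,229.8)):print(onz(t,b,X[2]))
for a in(170,175,180):print(a,"axis est",X[:2]-.0377*np.array([np.cos(np.radians(a)),np.sin(np.radians(a))]))
rel((.559,.1695,.088,-95))
E
```

```text
white [0.5189 0.1793 0.1496] 0.00025207806391011996
[0.5329 0.1802 0.1496]
[0.5059 0.18   0.1496]
170 axis est [0.5561 0.1728]
175 axis est [0.5565 0.176 ]
180 axis est [0.5566 0.1793]
pos [0.5578 0.1691 0.1379] yang -94.86 t 6.35 w 0.5353100888927432 F [-0.5 -1.6 -1.4] 41.59402222820063 q [-1.03  0.58  0.86  1.91 -0.55  0.91 -1.55]
turn [0.001 0.001 0.002] mm [ 1.2 -0.5 49.9]
```

jog_arm([
  [0, 0, 0, 0, 0, 15, 40],
  [0, 0, 0, 0, 0, 30, 40],
  [0, 0, 0, 0, 0, 42, 40],
  [0, 0, 0, 0, 0, 42, 40],
  [0, 0, 0, 0, 0, 42, 40],
])

```text
t: 6.98
eef_pos: [0.5586, 0.1684, 0.0965]
tool_rot: [-0.0, 0.999, -0.044, 0.0]
contact_force: [-0.4, 0.8, -1.2]
gripper_width: 0.532
grasp_force: 41.6
```

```bash
python3 - <<'E'
from rel import *
rel((.559,.1695,.065,-95))
from m import *
s,t=P["side"],P["top"]
a=np.hstack([crop(t,(155,225),40),crop(s,(275,280),50)])
cv2.imwrite("pics/c5.png",a)
E
```

```text
pos [0.5586 0.1684 0.0965] yang -95.02 t 6.975 w 0.5322712795871797 F [-0.4  0.8 -1.2] 41.62925900720438 q [-0.98  0.63  0.81  1.93 -0.61  0.84 -1.51]
turn [-0. -0. -0.] mm [ 0.3 -1.2 31.5]
```

View pics/c5.png

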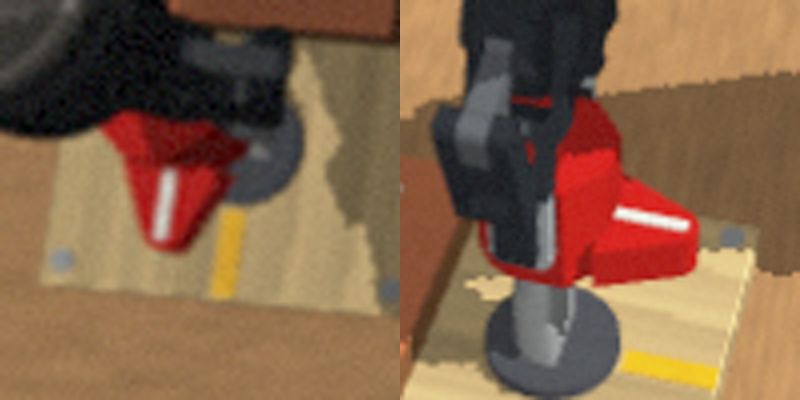

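The shaft tip is entering under the cam and the white line is parallel to the yellow mark. The white centre is now at top (147.8,225.8) and side (288,284.8).

```bash
python3 - <<'E'
from m import *
s,t=P["side"],P["top"]
X,e=tri(s,(287.7,284.4),t,(147.4,225.4));print("white",X,e,onz(t,(147.4,225.4),.1025),onz(s,(287.7,284.4),.1025))
A,B=onz(t,(148.3,218.6),.1025),onz(t,(146.6,232.6),.1025);d=B-A;print(A,B,np.degrees(np.arctan2(d[1],d[0])))
A,B=onz(t,(161.8,226.6),.02),onz(t,(159.2,244),.02);d=B-A;print("yel",A,B,np.degrees(np.arctan2(d[1],d[0])))
A,B=onz(s,(280.0,319.8),.02),onz(s,(303.3,324),.02);d=B-A;print("yel side",A,B,np.degrees(np.arctan2(d[1],d[0])))
E
```

```text
white [0.5198 0.1727 0.1052] 0.0016750678847885258 [0.521  0.1737 0.1025] [0.5193 0.1704 0.1025]
[0.5341 0.1729 0.1025] [0.5073 0.1743 0.1025] 177.03052540588754
yel [0.5311 0.1718 0.02  ] [0.4944 0.175  0.02  ] 175.01067685494567
yel side [0.5302 0.1698 0.02  ] [0.4943 0.1716 0.02  ] 177.2090841481768
```

jog_arm([
  [0, 0, 0, 0, 0, 8, 40],
  [0, 0, 0, 0, 0, 16, 40],
  [0, 0, 0, 0, 0, 24, 40],
  [0, 0, 0, 0, 0, 32, 40],
  [0, 0, 0, 0, 0, 32, 40],
])

```text
t: 7.8
eef_pos: [0.5578, 0.1684, 0.0635]
tool_rot: [0.0, 0.999, -0.044, -0.001]
contact_force: [1.1, 0.5, -0.7]
gripper_width: 0.534
grasp_force: 41.6
```

jog_arm([
  [0, 0, 0, 0, 0, 6, 40],
  [0, 0, 0, 0, 0, 12, 40],
  [0, 0, 0, 0, 0, 18, 40],
  [0, 0, 0, 0, 0, 22, 40],
  [0, 0, 0, 0, 0, 22, 40],
])

```text
t: 8.43
eef_pos: [0.5581, 0.1686, 0.0419]
tool_rot: [0.0, 0.999, -0.044, -0.0]
contact_force: [-0.8, -0.2, -1.3]
gripper_width: 0.533
grasp_force: 41.6
```

jog_arm([
  [0, 0, 0, 0, 0, 3, 40],
  [0, 0, 0, 0, 0, 3, 40],
  [0, 0, 0, 0, 0, 3, 60],
  [0, 0, 0, 0, 0, 3, 85],
  [0, 0, 0, 0, 0, 3, 85],
  [0, 0, 0, 0, 0, 3, 85],
  [0, 0, 0, 0, 0, 3, 85],
  [0, 0, 0, 0, 0, 3, 85],
])

```text
t: 9.43
eef_pos: [0.5583, 0.1686, 0.0393]
tool_rot: [-0.0, 0.999, -0.044, 0.0]
contact_force: [0.1, 0.1, 0.3]
gripper_width: 0.997
grasp_force: 0.0
```

jog_arm([
  [0, 0, 0, 0, 0, -20, 85],
  [0, 0, 0, 0, 0, -50, 85],
  [0, 0, 0, 0, 0, -90, 85],
  [0, 0, 0, 0, 0, -130, 85],
  [0, 0, 0, 0, 0, -150, 85],
  [0, 0, 0, 0, 0, -150, 85],
])

```text
t: 10.18
eef_pos: [0.5591, 0.1689, 0.1908]
tool_rot: [-0.001, 0.999, -0.044, 0.001]
contact_force: [-0.4, 0.2, -0.1]
gripper_width: 0.998
grasp_force: 0.0
```

```bash
python3 - <<'E'
from rel import *
rel()
from m import *
s,t=P["side"],P["top"]
a=np.hstack([crop(t,(160,225),45),crop(s,(275,300),55)])
cv2.imwrite("pics/c6.png",a)
E
```

```text
pos [0.5591 0.1689 0.1908] yang -94.99 t 10.175 w 0.9982857878636162 F [-0.4  0.2 -0.1] 0.0 q [-1.07  0.51  0.92  1.87 -0.48  1.   -1.6 ]
```

View pics/c6.png

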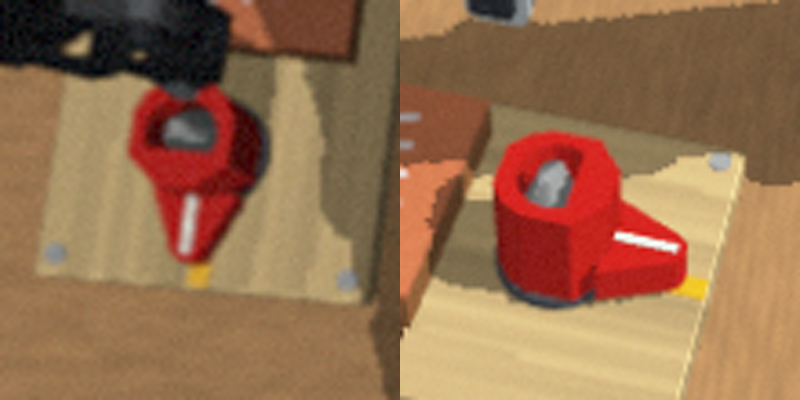

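The cam is on the shaft, flat on the collar, with its nose over the yellow mark. I'll check its height and then hand in.

```bash
python3 - <<'E'
from m import *
X,e=tri(P["side"],(287.5,311.2),P["top"],(157.1,230.4));print(X,e)
if X[2]<.0495: print(bot.hand_in())
E
```

```text
[0.5189 0.1726 0.0466] 0.000738456576461034
the job is handed in; nothing more can be done
None
```

The red cam sits on the D-shaft, flat on the collar with its nose along the yellow mark, and the job is handed in; I kept clear of the blue cam and the ink bottle, and the hand-in returned no verdict.

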